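# Reset the tripped breaker of a battery pack behind its push-latch flap

## Robot

A 6-joint arm with a two-finger parallel gripper is mounted at the origin on a cart in front of the work surface, level with it; the furniture and walls round the work are solid. World frame = base frame: x ahead of the robot, y to its left, z up, the work surface at z = 0. Lengths are in mm, angles in rad, forces in N, time in s.
With the tool pointing down it reaches from about 350 to 975 mm from the base axis. Payload 7.1 kg.
Tool frame: the origin (TCP) lies on the centre line of the jaws, within the pads' length; the fingertips stand 8 mm ahead of it and the grasp point (between the pads) lies 11 mm behind it; z points along the fingers, x is the direction in which the jaws open and shut, and the axes are right-handed (so a half turn about z gives the same grasp; the last joint's range is limited). The gripper opens to 88 mm and grips with 3 to 60 N. Pads are 20 mm wide; open, the fingers measure 115 mm over their backs; the gripper's body (75 mm by 178 mm) begins 61 mm behind the grasp point.
Start: joints at [-1.251, 0.423, 1.63, -0, 1.089, -0.019], TCP at [207.739, -589.448, 194.775] pointing down, gripper open.
Joint ranges: [-3, 3], [-0.9, 2.11], [0.09, 2.58], [-1.31, 4.45], [0.11, 2.69], [-2.54, 2.54]. Speed limits (rad/s): [2.39, 2.39, 3.01, 3.14, 3.14, 3.14].

## Interface

Orientations are given as a rotation vector (axis times angle).
In Python, from workcell import ctrl gives the robot as it stands.
- The arm moves only by the shell command python3 -m handwheel 'ROWS'. ROWS is JSON, a list of rows, each a list of 3 entries, a list of its own where there are three numbers: the turn, a rotation vector about the tool's x, y, z in rad, then the shift along the tool's x, y, z in mm, then the opening, from 0 (shut) to 1 (fully open). In form: [[[ax, ay, az], [tx, ty, tz], jaw], ...]. A call has exactly 10 rows; each row shifts and turns the pose as measured when the row begins, along the tool's axes as they then stand; what a row does not reach is not made up. A row lasts 1/12 s, in which the tool goes at most 41.7 mm and 7.16 degrees, less where a joint would pass 70% of its speed; a pose out of reach is approached as far as the arm can. A call with a gripper value outside its range is refused whole. The fingers move at their own pace and stop on an object; the grip force is fixed at half the most. Time passes only in rows, so rows that do not move let the fingers close, or fill a call up. It gives the time, the measured TCP pose, the force and the opening at its end, in the units of the state.
- ctrl.get_obs(): the state, without advancing time (a new reading comes with each control period).
- ctrl.get_image(name): name is "scene" or "side" or "wrist"; returns a dict with "pixels" (420x560x3 uint8, red, green, blue), "camera_matrix" (3x3 intrinsics, pixels), "rvec" (rotation vector, rad) and "tvec" (3), from world to camera coordinates, as OpenCV has them. Camera axes: x right, y down, z forward; pixel columns grow to the right and rows downward; lengths in mm; the calibration is good to about 2 mm. A picture is of the moment at which its call begins. There is no depth.
- ctrl.close_job(): hands the job in, once; it reports no verdict.
Trained networks look in a picture, given as the dict that the camera call returned (one of the last four; its "shot" number tells which), for a name from the list of things; names that differ only in an ending like _2 or _b are one class to them, and where a whole thing is asked for, a point or a joint stands for the part that bears it (a point fixed in the world has none). Each returns a list of dicts, best first, with "score" (0 to 1); they miss things now and then, are a little off and sometimes report something else, mostly with a low value. They report only what shows in the picture. A call takes as long as a camera call.
- ctrl.look_for(picture, query): "position" ([x, y, z] in mm, in the coordinates of the camera as it stood for that picture, good to about 4 mm: the middle of the surface that is visible of it).
- ctrl.spot_point(picture, query): "position" ([x, y, z] in mm, in the coordinates of the camera as it stood for that picture, good to about 4 mm: a listed point, or the origin of a listed thing).
The state is a dict: "t": time; "qpos": joint angles; "qvel": joint speeds; "joint_torque": joint torques, N m; "ee_pos": TCP position; "orientation": TCP orientation; "ft_force": force on the tool from outside, world axes, zero at the start; "moment": the same for the moment, N m; "width": finger opening in mm.
Only numpy, scipy, OpenCV 4.12 (cv2) and the standard library are available. Lean on these libraries where they do the work, as an engineer would, in place of code of your own. Each camera call takes 0.05 s, during which the arm holds its last target.

## Task

The breaker of the battery pack on the bench (grey ribbed case, black ends) has tripped. Press the flap let into one end of the pack's top so that it pops open and swings right up, press the round white breaker button that stands out in the bay fully in, then push the flap over and press it shut until it latches again. Only press and push with the fingers: do not lift, tip or shove the pack along, and leave the tools and the plug lying round it where they are.

Things in the scene. Friction and masses are not known exactly. Their poses are not given: they have to be found in the camera images.
- pack: loose 4 kg battery pack, 300 mm long (its y), 138 wide (x), 90 high, upright on the bench: ribbed grey case, black ends, black carrying handle to 125 mm above the bench over the +y half. Origin at the centre of its underside. The -y end has a grey push-latch flap let into its top; the +y end is plain
- flap (a joint): flap angle, rad: about 0.01 latched, flush with the pack's top; grows as it opens; 2.2 fully open. Push-push latch: pressed in past -0.06 (4 mm at flap_press; stop at -0.08) and let go, it is released and a damped spring swings it fully open in about 2 s. Shut and pressed in past -0.06 again, then let go, it returns to 0.01 and stays latched; pressed in less, it springs open again
- flap_press (a point): where to press: on the flap's outer face at the thumb ribs, midway along its width, 58 mm from the hinge line. About 2.5 N here presses it in; at the stop the force rises; fingers must then get out of its upward swing, up and toward the pack's middle. The point turns with the flap (shut: its axes are the pack's)
- flap_hinge (a point): midpoint of the hinge line, at the flap's underside, 85 mm above the bench, 11 mm in from the pack's -y end, line along the pack's x; turns with the flap. Shut, the flap reaches from it along the pack's +y; it opens upward and over, and fully open leans out beyond the -y end, its edge 58 mm above and 42 mm outside the hinge
- flap_edge (a point): middle of the flap's free edge, 72 mm from the hinge, on its outer face; turns with the flap. Flap: plate 92 mm wide (x), 5 thick; a latch tongue 23 mm wide hangs 28 mm from its inner side near this edge. To shut it, push the outer face from beyond the -y end, over and down about the hinge, against 1 to 4 N of spring here
- breaker_top (a point): middle of the top of the round white breaker button, 13 mm across, in the bay under the flap, 22 mm toward the pack's +x from its middle, 32 mm from the hinge line; moves with the button. Tripped it lies about 8.5 mm below the pack's top, set 15.5. Bay: 96 (x) by 76 mm (y), floor 23.5 mm below the pack's top, a charge socket 25 mm across on its -x side
- breaker (a joint): travel of the breaker button, m: 0 to 0.001 tripped (standing out), 0.007 fully in. Moves straight down, takes about 3 N, stays where it is left
- plug_housing: black plastic connector housing, 61x24x14 mm, beside the pack's plain end; loose, to be left alone. Origin at the centre of its underside
- screwdriver_green: small screwdriver, 160x27x27 mm, on the far side of the pack; loose, to be left alone. Origin at the centre of its underside
- side_cutters: side cutters, 141x50x12 mm, on the near side of the pack; loose, to be left alone. Origin at the centre of its underside
- hex_key_6: hex key, 103x37x7 mm, on the bench at the pack's flap end; loose, to be left alone. Origin at the centre of its underside

How it is judged (in metres and radians):
On the way, in this order (a step that is already met when the one before it is completed fails the run):
1. the latched flap is pressed in (value of joint flap below -0.035 rad), for 0.02 s.
2. the flap has popped and swung open (value of joint flap above 1.9 rad), for 0.1 s.
3. the breaker button is fully in, with the flap open (value of joint breaker above 0.0055 m and value of joint flap above 1.2 rad), for 0.1 s.
At the end, for the whole second after the job is handed in: The flap is shut and held by its latch (within 0.04 rad of flush, not moving), the breaker button is in (at least 5.5 of its 7 mm), and the pack stands flat within 20 mm of where it stood (value of joint flap between -0.03 and 0.04 rad and velocity of joint flap below 0.05 rad/s and value of joint breaker above 0.0055 m and distance of pack from where it was at the start of the episode below 0.02 m and angle between pack's own z axis and vertical below 0.03 rad and linear speed of pack below 0.01 m/s); the robot touches nothing.
It fails at once if the pack is lifted, tipped or shoved (more than 25 mm or 0.08 rad) (distance of pack from where it was at the start of the episode above 0.025 m or angle between pack's own z axis and vertical above 0.08 rad).
It fails at once if a tool or plug lying round the pack is moved more than 20 mm or lifted (distance of any of plug_housing, screwdriver_green, side_cutters, hex_key_6 from where it was at the start of the episode above 0.02 m).
It also fails if it takes over 58 s, if anything falls off the work surface, if the arm or the gripper's body presses on something with over 40 N, if the wrist force passes 120 N, or if a joint passes its speed limit or range.

## Working session

There is one attempt and no reset: what is moved stays moved. The work goes in short steps, Python scripts to look and compute and a shell command to move; the robot and the scene stay as the last step left them, time stands still between calls to the robot, and variables do not carry over. Pictures are saved under pics/ and viewed, and the job is handed in when it is done.

```bash
ls; mkdir -p pics; cat > h.py <<'E'
import numpy as np, cv2
from workcell import ctrl
from scipy.spatial.transform import Rotation as R
def shot(name,fn):
    p=ctrl.get_image(name); cv2.imwrite('pics/'+fn,cv2.cvtColor(np.asarray(p['pixels'],dtype=np.uint8),cv2.COLOR_RGB2BGR)); return p
def w(p,c):
    return R.from_rotvec(np.ravel(p['rvec'])).inv().apply(np.asarray(c)-np.ravel(p['tvec']))
def px(p,c):
    u=np.array(p['camera_matrix'])@np.asarray(c); return u[:2]/u[2]
def find(p,q,f='spot_point',n=2):
    for r in getattr(ctrl,f)(p,q)[:n]:
        print(f[:4],q,round(r['score'],2),np.round(w(p,r['position']),1),np.round(px(p,r['position'])))
def obs():
    o=ctrl.get_obs(); print({k:np.round(v,3).tolist() for k,v in o.items()}); return o
E
python3 - <<'E'
from h import *
obs()
for c in ['scene','side','wrist']:
    p=shot(c,c+'0.png'); print(c,p['shot'])
    for q in ['pack','flap_press','flap_hinge','flap_edge','plug_housing','screwdriver_green','side_cutters','hex_key_6']: find(p,q)
obs()['t']
E
```

```text
pics
{'t': 0.0, 'qpos': [-1.251, 0.424, 1.631, -0.0, 1.089, -0.019], 'qvel': [-0.0, 0.0, 0.001, 0.001, 0.001, -0.002], 'joint_torque': [-0.003, -54.464, -27.367, 0.064, 0.023, -0.0], 'ee_pos': [207.561, -588.899, 194.005], 'orientation': [-2.563, 1.815, 0.002], 'ft_force': [-0.224, -0.616, 0.16], 'moment': [0.015, -0.052, -0.01], 'width': 87.914}
scene 1
spot pack 0.68 [512.7  66.1   1.6] [292. 239.]
spot pack 0.37 [450.9 -62.7  83.2] [348. 183.]
spot flap_press 0.7 [478.5  -5.6  94.2] [324. 193.]
spot flap_press 0.26 [516.4  66.9  -0.9] [291. 239.]
spot flap_hinge 0.78 [452.7 -60.1  80.9] [347. 184.]
spot flap_edge 0.76 [486.8   8.8  89.5] [317. 198.]
spot plug_housing 0.52 [585.5 244.4   3.1] [214. 291.]
spot side_cutters 0.92 [3.909e+02 9.560e+01 1.000e-01] [339. 275.]
spot hex_key_6 0.43 [ 433.  -140.    -1.2] [366. 189.]
side 2
spot pack 0.82 [511.3  66.5   0. ] [270. 235.]
spot flap_press 0.73 [474.6  -7.   91.4] [263. 212.]
spot flap_hinge 0.6 [447.3 -59.3  83.4] [256. 227.]
spot flap_hinge 0.29 [508.5  70.1  -1.1] [268. 235.]
spot flap_edge 0.65 [486.8   7.6  87.3] [267. 210.]
spot screwdriver_green 0.73 [613.8  54.2  -5.9] [313. 235.]
spot side_cutters 0.79 [389.3  96.8   2.6] [215. 234.]
spot hex_key_6 0.56 [ 433.7 -139.5   -3.5] [260. 290.]
wrist 3
{'t': 1.35, 'qpos': [-1.251, 0.423, 1.63, 0.0, 1.089, -0.019], 'qvel': [0.001, 0.001, -0.002, 0.001, -0.0, -0.001], 'joint_torque': [-0.0, -54.458, -27.404, 0.065, 0.017, -0.0], 'ee_pos': [207.751, -589.434, 194.757], 'orientation': [-2.564, 1.815, 0.0], 'ft_force': [-0.816, -0.152, -0.069], 'moment': [0.022, -0.002, -0.008], 'width': 87.694}
```

View pics/scene0.png

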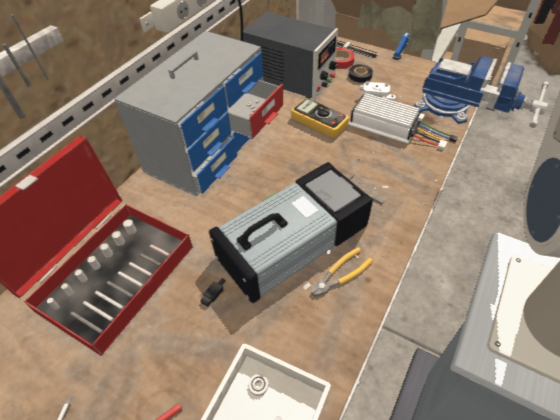

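View pics/side0.png

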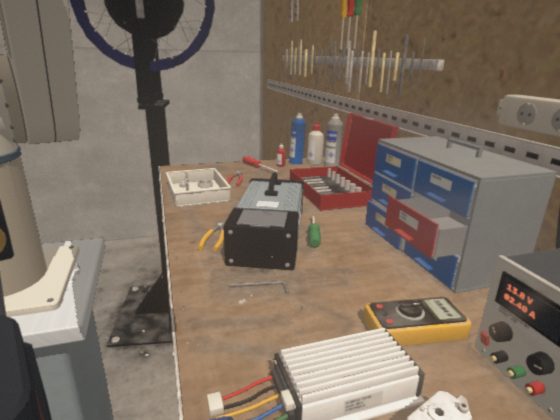

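The scene view shows the pack with its flap end around (335,190), cutters (340,275), plug (214,291), hex key (370,190) and a vise near (470,85). The side view agrees: flap (263,212), screwdriver (313,235). Next I'll fit the pack pose and check the travel path.

```bash
cat > g.py <<'E'
from h import *
P0=np.array([512,66.3,0]); H=np.array([450,-59.7,85.]);
d=(np.array([486.8,8.2])-H[:2]); d2=P0[:2]-H[:2]
v=d+d2; yaw=np.arctan2(v[1],v[0])-np.pi/2
Yp=np.array([-np.sin(yaw),np.cos(yaw),0]); Xp=np.array([np.cos(yaw),np.sin(yaw),0])
C=(P0[:2]+ (H[:2]+139*Yp[:2]) + (np.array([487,8.2])+67*Yp[:2]) + (np.array([476.5,-6.3])+81*Yp[:2]))/4
Ctr=np.array([C[0],C[1],0])
def pk(x,y,z): return Ctr+x*Xp+y*Yp+np.array([0,0,z])
def delta(target,tiltx=0):
    """needed turn and shift in tool axes to bring TCP to target with x along pack x, z down"""
    o=ctrl.get_obs(); Rm=R.from_rotvec(o['orientation'])
    Rt=R.from_matrix(np.c_[Xp,-Yp,[0,0,-1]])*R.from_rotvec([tiltx,0,0])
    rel=(Rm.inv()*Rt).as_rotvec()
    print('t',o['t'],'pos',np.round(o['ee_pos'],1),'turn',np.round(rel,3),'shift',np.round(Rm.inv().apply(target-o['ee_pos']),1),'F',np.round(o['ft_force'],1),'shift_if_turned',np.round(Rt.inv().apply(target-o['ee_pos']),1))
E
python3 - <<'E'
from g import *
print(np.degrees(yaw),Ctr,pk(0,-81,90),pk(0,-139,85),pk(22,-107,81.5))
img=cv2.imread('pics/scene0.png')
p=ctrl.get_image('scene')
a=np.array([207.7,-589.4,0]);b=pk(0,-81,0)
for s in np.linspace(0,1,11):
  for z,col in((0,(0,255,0)),(150,(0,0,255)),(260,(255,0,0))):
    q=a+(b-a)*s; q[2]=z
    u,_=cv2.projectPoints(q.reshape(1,3),np.array(p['rvec']),np.array(p['tvec']),np.array(p['camera_matrix']),None)
    u=u.ravel().astype(int); cv2.circle(img,tuple(map(int,u)),3,col,-1)
for x,y,z in [(69,-150,90),(-69,-150,90),(69,150,90),(-69,150,90),(0,-139,85),(46,-67,90),(-46,-67,90)]:
    u,_=cv2.projectPoints(pk(x,y,z).reshape(1,3),np.array(p['rvec']),np.array(p['tvec']),np.array(p['camera_matrix']),None)
    cv2.circle(img,tuple(map(int,u.ravel())),2,(255,0,255),-1)
cv2.imwrite('pics/path.png',img)
delta(pk(0,-81,140))
E
```

```text
-27.000707360142155 [513.94960762  66.05431596   0.        ] [477.17548613  -6.1167585   90.        ] [450.84339913 -57.79481182  85.        ] [484.97346735 -39.2708154   81.5       ]
t 1.4 pos [ 207.7 -589.5  194.8] turn [-0.     0.    -0.761] shift [-460.7 -448.    54.8] F [-0.9  1.4 -0.5] shift_if_turned [ -24.8 -642.1   54.8]
```

View pics/path.png

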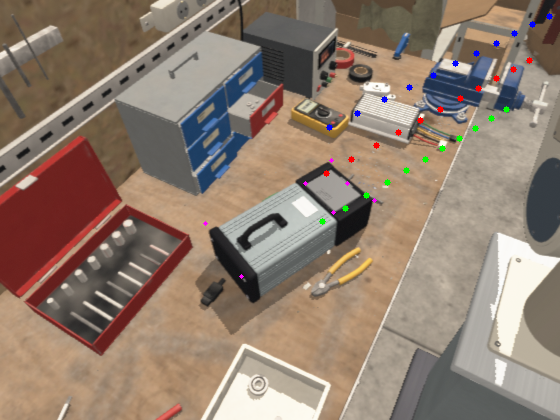

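```bash
python3 -m handwheel '[[[0,0,-0.095],[0,0,-20],0],[[0,0,-0.095],[0,0,-20],0],[[0,0,-0.095],[0,0,-20],0],[[0,0,-0.095],[0,0,-10],0],[[0,0,-0.095],[0,0,0],0],[[0,0,-0.095],[0,0,0],0],[[0,0,-0.095],[0,0,0],0],[[0,0,-0.095],[0,-20,0],0],[[0,0,0],[0,-40,0],0],[[0,0,0],[0,-40,0],0]]'; python3 -c "
from g import *
delta(pk(0,-81,140))"
```

```text
t: 2.23
ee_pos: [250.3, -503.2, 267.6]
orientation: [3.063, -0.684, 0.001]
ft_force: [0.8, 0.4, -0.5]
width: 24.6
t 2.2333 pos [ 250.3 -503.2  267.6] turn [ 0.003 -0.001  0.032] shift [  -6.2 -546.7  126.2] F [ 0.8  0.4 -0.5] shift_if_turned [ -23.5 -545.9  127.6]
```

```bash
python3 -m handwheel '[[[0,0,0.03],[0,-40,0],0],[[0,0,0],[-3,-40,0],0],[[0,0,0],[-3,-40,0],0],[[0,0,0],[-3,-40,0],0],[[0,0,0],[-3,-40,0],0],[[0,0,0],[-3,-40,0],0],[[0,0,0],[-3,-40,0],0],[[0,0,0],[-3,-40,0],0],[[0,0,0],[0,-30,0],0],[[0,0,0],[0,0,0],0]]'; python3 -c "
from g import *
p=shot('wrist','w1.png')
for q in ['pack','flap_press','flap_hinge','flap_edge','hex_key_6']: find(p,q)
delta(pk(0,-81,140))"
```

```text
t: 3.07
ee_pos: [393.8, -162.9, 268.0]
orientation: [3.052, -0.734, 0.01]
ft_force: [-0.4, 0.5, 0.6]
width: 0.4
spot flap_press 0.73 [477.2  -9.8  91. ] [282.  27.]
spot flap_hinge 0.74 [454.6 -61.5  85.9] [284.  83.]
spot flap_edge 0.98 [484.7   9.8  87.7] [280.   7.]
spot hex_key_6 0.72 [ 4.333e+02 -1.387e+02 -4.000e-01] [293. 145.]
t 3.3667 pos [ 391.9 -167.8  267.7] turn [ 0.003 -0.006 -0.007] shift [   0.7 -183.1  127.2] F [-0.5  0.7  0.2] shift_if_turned [   2.6 -182.8  127.7]
```

View pics/w1.png

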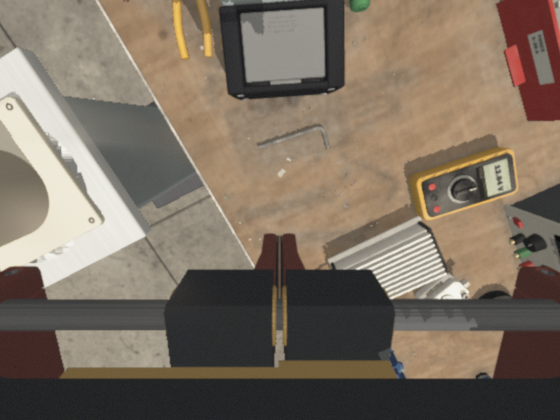

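```bash
python3 -c "
import cv2
i=cv2.imread('pics/w1.png')[0:110,200:370]; cv2.imwrite('pics/w1z.png',cv2.resize(i,None,fx=4.5,fy=4.5,interpolation=cv2.INTER_CUBIC))"
```

```text
(no output)
```

View pics/w1z.png

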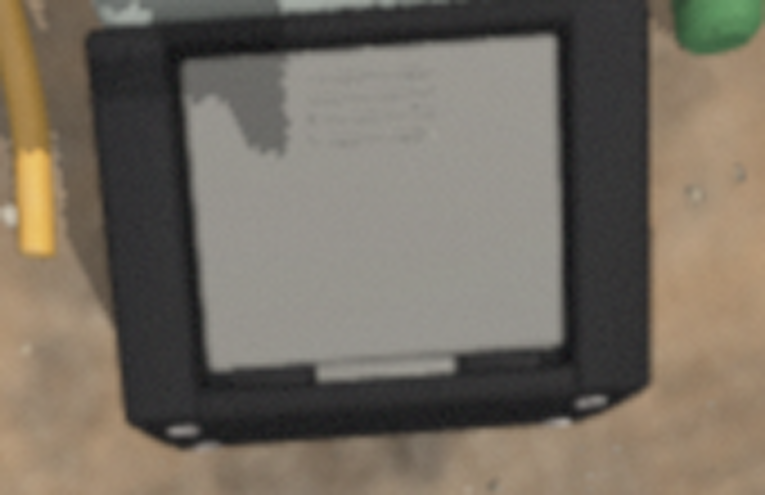

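```bash
python3 -c "
from g import *
p=ctrl.get_image('wrist')
K=np.array(p['camera_matrix']);Rm=R.from_rotvec(np.ravel(p['rvec']))
c=-Rm.inv().apply(np.ravel(p['tvec']))
W=[]
for u,v in [(182,60),(557,36),(565,345),(208,370)]:
    d=Rm.inv().apply(np.linalg.solve(K,[200+u/4.5,v/4.5,1])); q=c+d*(90-c[2])/d[2]; W.append(q); print(np.round(q,1))
W=np.array(W)
for a,b in((0,1),(3,2),(3,0),(2,1)):
    e=W[b]-W[a]; print(np.linalg.norm(e),np.degrees(np.arctan2(e[1],e[0])))
print('flap centre',W.mean(0),'expect',pk(0,-104,90), 'cam',c)
"
```

```text
[442.2  17.2  90. ]
[525.3 -19.9  90. ]
[497.8 -83.5  90. ]
[413.8 -46.8  90. ]
90.97112690416202 -24.059481890416528
91.73794190283644 -23.62334364808547
70.03646125906384 66.03612505397422
69.3436538624484 66.6684911465717
flap centre [469.79775339 -33.24294051  90.        ] expect [466.73345163 -26.60977965  90.        ] cam [ 425.34291568 -101.67014552  457.31409188]
```

```bash
python3 -c "
from g import *
p=shot('wrist','w2.png')
np.savez('w2.npz',K=p['camera_matrix'],r=p['rvec'],t=p['tvec'])
for q in ['flap_press','flap_hinge','flap_edge']: find(p,q)
i=cv2.imread('pics/w2.png')[0:110,200:370]; cv2.imwrite('pics/w2z.png',cv2.resize(i,None,fx=4.5,fy=4.5,interpolation=cv2.INTER_CUBIC))
obs()"
```

```text
spot flap_press 0.67 [474.7 -10.   89.9] [278.  23.]
spot flap_hinge 0.77 [456.7 -62.5  86. ] [285.  77.]
{'t': 3.617, 'qpos': [-0.429, 0.025, 1.97, -0.003, 1.141, 0.05], 'qvel': [0.006, 0.001, 0.001, 0.001, -0.001, 0.003], 'joint_torque': [-0.042, -30.239, -28.58, 0.055, -0.011, -0.003], 'ee_pos': [392.018, -167.399, 267.654], 'orientation': [3.049, -0.742, 0.008], 'ft_force': [0.285, -1.326, 0.188], 'moment': [-0.054, -0.027, -0.024], 'width': 0.432}
```

View pics/w2z.png

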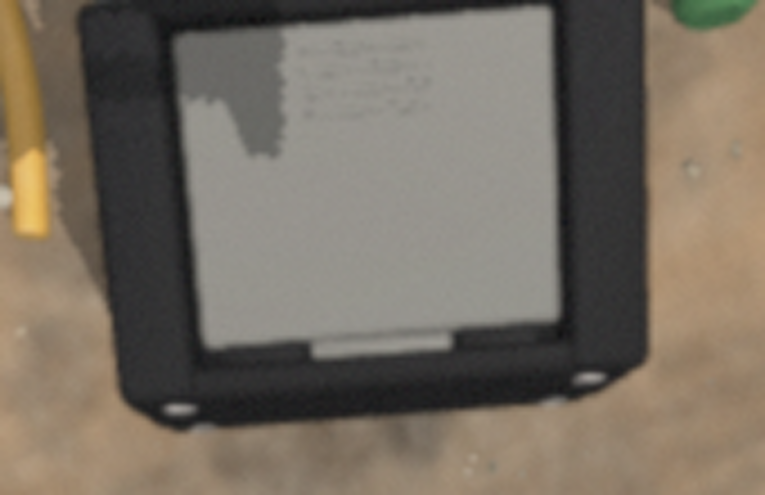

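```bash
python3 -c "
from g import *
p=np.load('w2.npz')
K=p['K'];Rm=R.from_rotvec(np.ravel(p['r']))
c=-Rm.inv().apply(np.ravel(p['t']))
W=[]
for u,v in [(172,34),(551,6),(559,321),(202,348)]:
    d=Rm.inv().apply(np.linalg.solve(K,[200+u/4.5,v/4.5,1])); q=c+d*(90-c[2])/d[2]; W.append(q); print(np.round(q,1))
W=np.array(W)
for a,b in((0,1),(3,2),(3,0),(2,1)):
    e=W[b]-W[a]; print(np.linalg.norm(e),np.degrees(np.arctan2(e[1],e[0])))
print('flap centre',W.mean(0),'expect',pk(0,-102,90))
"
```

```text
[442.8  23.1  90. ]
[526.7 -13.6  90. ]
[498.9 -77.8  90. ]
[415.  -41.5  90. ]
91.52669947440164 -23.59814889867624
91.36426103810417 -23.358196766679594
70.36331456002627 66.68745789986185
69.98006329473138 66.55536950352433
flap centre [470.85154567 -27.4397547   90.        ] expect [467.64145463 -24.82777781  90.        ]
```

```bash
python3 - <<'E'
s=open('g.py').read()
i=s.index('def pk')
s="""from h import *
yaw=np.radians(-23.5)
Yp=np.array([-np.sin(yaw),np.cos(yaw),0]); Xp=np.array([np.cos(yaw),np.sin(yaw),0])
Ctr=np.array([511.6,66.1,0])
"""+s[i:]
open('g.py','w').write(s)
E
python3 -c "
from g import *
delta(pk(0,-80,120))"
```

```text
t 3.6167 pos [ 392.  -167.4  267.7] turn [ 0.003 -0.006 -0.067] shift [   3.4 -182.9  147.2] F [ 0.3 -1.3  0.2] shift_if_turned [  16.6 -181.8  147.7]
```

```bash
python3 -m handwheel '[[[0,0,-0.067],[0,-20,0],0],[[0,0,0],[3,-30,15],0],[[0,0,0],[3,-30,25],0],[[0,0,0],[3,-30,25],0],[[0,0,0],[3,-30,25],0],[[0,0,0],[3,-25,25],0],[[0,0,0],[1,-12,20],0],[[0,0,0],[0,-5,10],0],[[0,0,0],[0,0,0],0],[[0,0,0],[0,0,0],0]]'; python3 -c "
from g import *
delta(pk(0,-81,120))"
```

```text
t: 4.45
ee_pos: [488.7, -7.4, 118.6]
orientation: [3.067, -0.649, 0.021]
ft_force: [1.0, -0.7, 0.1]
width: 0.6
t 4.45 pos [488.7  -7.4 118.6] turn [ 0.004 -0.015 -0.007] shift [-8.3  4.6 -1.5] F [ 1.  -0.7  0.1] shift_if_turned [-8.3  4.5 -1.4]
```

```bash
python3 -m handwheel '[[[0,-0.015,0],[-8,4,0],0],[[0,0,0],[0,0,5],0],[[0,0,0],[0,0,5],0],[[0,0,0],[0,0,4],0],[[0,0,0],[0,0,2],0],[[0,0,0],[0,0,0],0],[[0,0,0],[0,0,0],0],[[0,0,0],[0,0,0],0],[[0,0,0],[0,0,0],0],[[0,0,0],[0,0,0],0]]'; python3 -c "
from g import *
delta(pk(0,-81,98))
p=shot('wrist','w3.png');p=shot('side','s3.png')"
```

```text
t: 5.28
ee_pos: [480.5, -12.1, 106.1]
orientation: [3.069, -0.659, 0.008]
ft_force: [-1.0, 0.1, -0.4]
width: 0.6
t 5.2833 pos [480.5 -12.1 106.1] turn [ 0.001 -0.006 -0.013] shift [-2.8 -3.1  8.1] F [-1.   0.1 -0.4] shift_if_turned [-2.7 -3.2  8.1]
```

View pics/w3.png

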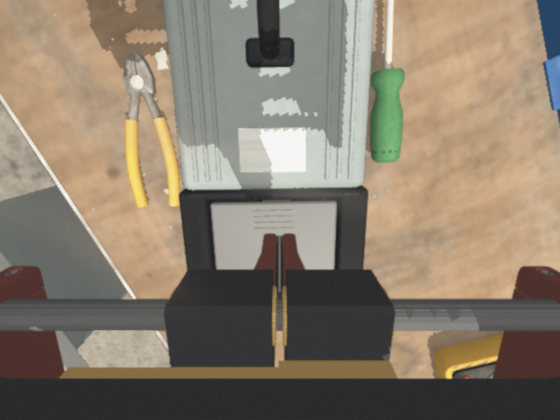

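View pics/s3.png

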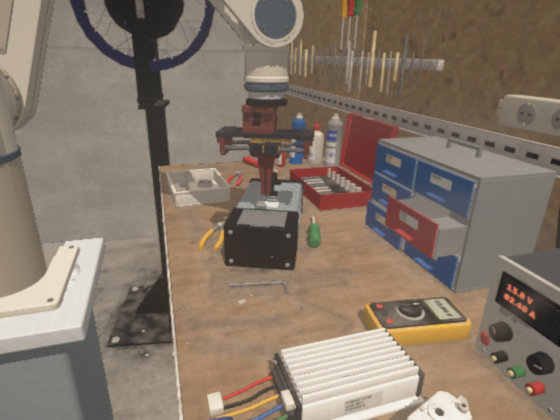

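```bash
python3 -m handwheel '[[[0,0,0],[-3,-4,2],0],[[0,0,0],[0,0,3],0],[[0,0,0],[0,0,3],0],[[0,0,0],[0,0,2],0],[[0,0,0],[0,0,1],0],[[0,0,0],[0,0,1],0],[[0,0,0],[0,0,0],0],[[0,0,0],[0,0,0],0],[[0,0,0],[0,0,0],0],[[0,0,0],[0,0,0],0]]'; python3 -c "
from g import *
delta(pk(0,-81,98))"
```

```text
t: 6.22
ee_pos: [479.1, -6.4, 92.4]
orientation: [3.069, -0.658, 0.007]
ft_force: [0.2, 0.4, 0.0]
width: 0.7
t 6.2167 pos [479.1  -6.4  92.4] turn [ 0.002 -0.005 -0.012] shift [ 0.9  1.5 -5.6] F [0.2 0.4 0. ] shift_if_turned [ 0.9  1.5 -5.6]
```

```bash
python3 -m handwheel '[[[0,0,0],[0,0,1],0],[[0,0,0],[0,0,1],0],[[0,0,0],[0,0,0],0],[[0,0,0],[0,0,0],0],[[0,0,0],[0,0,0],0],[[0,0,0],[0,0,0],0],[[0,0,0],[0,0,0],0],[[0,0,0],[0,0,0],0],[[0,0,0],[0,0,0],0],[[0,0,0],[0,0,0],0]]'; python3 -c "
from g import *
for k in range(4):
  p=shot('wrist','w4.png');delta(pk(0,-81,98))
i=cv2.imread('pics/w4.png')[180:280,180:380]; cv2.imwrite('pics/w4z.png',cv2.resize(i,None,fx=4,fy=4,interpolation=cv2.INTER_CUBIC))"
```

```text
t: 7.05
ee_pos: [479.5, -6.6, 90.6]
orientation: [3.069, -0.658, 0.008]
ft_force: [-0.1, 0.9, 0.5]
width: 0.3
t 7.1 pos [479.5  -6.6  90.5] turn [ 0.001 -0.006 -0.012] shift [ 0.5  1.5 -7.5] F [ 0.4 -0.1  0.2] shift_if_turned [ 0.5  1.5 -7.5]
t 7.15 pos [479.4  -6.6  90.6] turn [ 0.001 -0.006 -0.012] shift [ 0.6  1.6 -7.4] F [-0.3  0.6  0. ] shift_if_turned [ 0.5  1.6 -7.4]
t 7.2 pos [479.5  -6.6  90.5] turn [ 0.001 -0.006 -0.012] shift [ 0.6  1.5 -7.4] F [-0.2  0.9  0.7] shift_if_turned [ 0.5  1.5 -7.5]
t 7.25 pos [479.5  -6.6  90.5] turn [ 0.001 -0.006 -0.012] shift [ 0.6  1.6 -7.4] F [ 1.   0.5 -0.2] shift_if_turned [ 0.5  1.5 -7.5]
```

View pics/w4z.png

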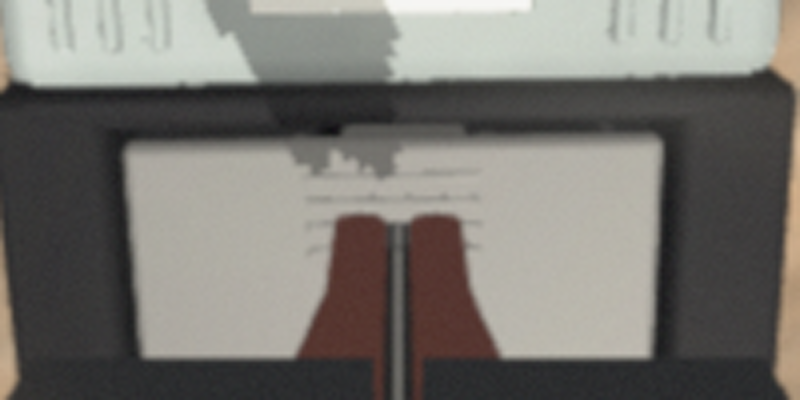

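```bash
python3 -m handwheel '[[[0,0,0],[0,0,1],0],[[0,0,0],[0,0,1],0],[[0,0,0],[0,0,1],0],[[0,0,0],[0,0,0],0],[[0,0,0],[0,0,0],0],[[0,0,0],[0,0,0],0],[[0,0,0],[0,0,0],0],[[0,0,0],[0,0,0],0],[[0,0,0],[0,0,0],0],[[0,0,0],[0,0,0],0]]'; python3 -c "
from g import *
for k in range(2):
  p=shot('wrist','w5.png');delta(pk(0,-81,98))
i=cv2.imread('pics/w5.png')[180:280,180:380]; cv2.imwrite('pics/w5z.png',cv2.resize(i,None,fx=4,fy=4,interpolation=cv2.INTER_CUBIC))"
```

```text
t: 8.08
ee_pos: [479.4, -6.6, 87.1]
orientation: [3.069, -0.658, 0.008]
ft_force: [0.3, 0.9, 0.2]
width: 0.4
t 8.1333 pos [479.4  -6.6  87.2] turn [ 0.001 -0.006 -0.012] shift [  0.6   1.6 -10.8] F [-0.3 -1.  -0.1] shift_if_turned [  0.5   1.5 -10.8]
t 8.1833 pos [479.5  -6.6  87.1] turn [ 0.001 -0.006 -0.012] shift [  0.6   1.6 -10.9] F [-1.1 -0.4 -0.8] shift_if_turned [  0.5   1.6 -10.9]
```

View pics/w5z.png

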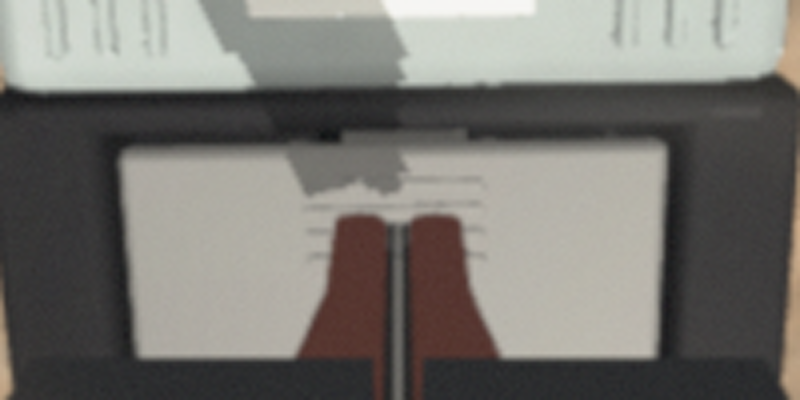

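```bash
python3 -c "
from g import *
p=shot('side','s5.png');q=shot('scene','c5.png')
for n,im in(('pk',None),):
  for cam,f in((p,'s5'),(q,'c5')):
    o=ctrl.get_obs(); t=np.array(o['ee_pos']); z=R.from_rotvec(o['orientation']).apply([0,0,1])
    i=cv2.imread('pics/%s.png'%f)
    pts=np.array([t,t+8*z,t-11*z,t-72*z]+[pk(a,b,90) for a in(-69,69) for b in (-150,)])
    u,_=cv2.projectPoints(pts,np.array(cam['rvec']),np.array(cam['tvec']),np.array(cam['camera_matrix']),None)
    u=u.reshape(-1,2); print(f,np.round(u,1).tolist())
    x,y=int(u[0,0]),int(u[0,1])
    c=i[y-60:y+60,x-70:x+70]; c=cv2.resize(c,None,fx=5,fy=5,interpolation=cv2.INTER_CUBIC)
    for k in u: cv2.circle(c,(int((k[0]-x+70)*5),int((k[1]-y+60)*5)),3,(0,255,0),-1)
    cv2.imwrite('pics/%sz.png'%f,c)
"
```

```text
s5 [[265.1, 213.3], [265.1, 216.9], [265.1, 208.3], [265.1, 179.3], [223.6, 223.9], [297.0, 228.6]]
c5 [[323.8, 194.7], [323.6, 197.3], [324.1, 191.1], [325.7, 169.5], [373.5, 197.6], [327.8, 159.6]]
```

View pics/s5z.png

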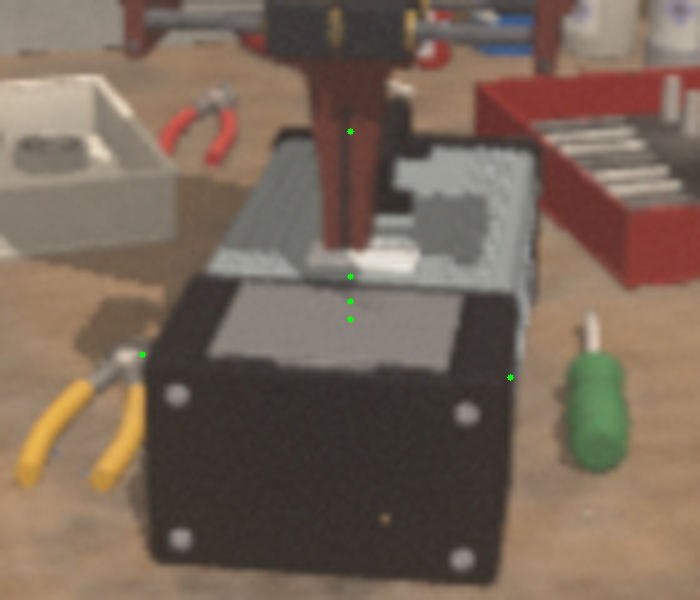

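View pics/c5z.png

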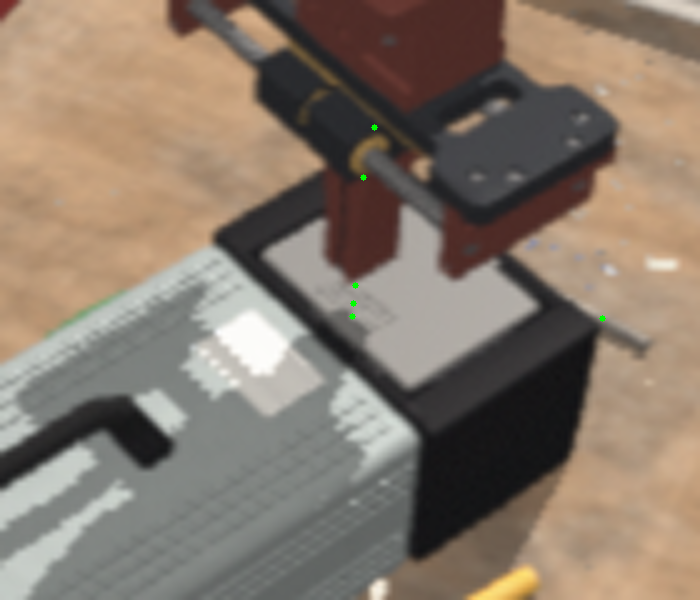

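```bash
cat > tri.py <<'E'
from g import *
def tri(pa,ua,pb,ub):
    P=[]
    for p in(pa,pb):
        Rm=R.from_rotvec(np.ravel(p['rvec'])).as_matrix(); P.append(np.array(p['camera_matrix'])@np.c_[Rm,np.ravel(p['tvec'])])
    X=cv2.triangulatePoints(P[0],P[1],np.array(ua,float).reshape(2,1),np.array(ub,float).reshape(2,1)); return (X[:3]/X[3]).ravel()
E
python3 -c "
from tri import *
a=ctrl.get_image('side');b=ctrl.get_image('scene')
print(tri(a,(264.1,203.3),b,(324.2,190.3)))
print(tri(a,(264.1,165),b,(325.,165)))
o=obs()
c=ctrl.get_image('wrist'); Rm=R.from_rotvec(np.ravel(c['rvec'])); print('wristcam',-Rm.inv().apply(np.ravel(c['tvec'])), Rm.as_matrix()[2])
print('cam in tool',R.from_rotvec(o['orientation']).inv().apply(-Rm.inv().apply(np.ravel(c['tvec']))-o['ee_pos']))
t=np.array(o['ee_pos']);z=np.array([0,0,-1])
u,_=cv2.projectPoints(np.array([t,t+8*z,t-11*z,t-30*z]),np.array(c['rvec']),np.array(c['tvec']),np.array(c['camera_matrix']),None);print(u.reshape(-1,2))
"
```

```text
[477.76776299  -1.71657884 106.788823  ]
[477.7917524    5.36919424 183.78738239]
{'t': 8.383, 'qpos': [-0.036, 0.38, 2.023, -0.005, 0.734, 0.39], 'qvel': [0.0, 0.003, 0.001, -0.0, 0.0, -0.002], 'joint_torque': [0.001, -43.193, -18.776, 0.041, -0.031, 0.0], 'ee_pos': [479.4, -6.563, 87.111], 'orientation': [3.069, -0.658, 0.008], 'ft_force': [-0.498, -0.666, 0.103], 'moment': [-0.008, -0.045, 0.033], 'width': 0.662}
wristcam [509.07042519  60.98171915 276.86794543] [-0.10566891 -0.24962288 -0.96256039]
cam in tool [   0.412191    -73.50492617 -189.86114119]
[[278.270235   233.42104542]
 [278.22870207 229.33261373]
 [278.33278078 239.57794599]
 [278.45876704 251.97982132]]
```

The triangulated fingertips are about 28 mm higher than the reported TCP implies, so there is no contact yet, which agrees with the force reading. I'll go down until I feel contact.

```bash
python3 -m handwheel '[[[0,0,0],[0,0,4],0],[[0,0,0],[0,0,4],0],[[0,0,0],[0,0,2],0],[[0,0,0],[0,0,1],0],[[0,0,0],[0,0,0],0],[[0,0,0],[0,0,0],0],[[0,0,0],[0,0,0],0],[[0,0,0],[0,0,0],0],[[0,0,0],[0,0,0],0],[[0,0,0],[0,0,0],0]]'; python3 -c "
from g import *
for k in range(2):
  p=shot('side','s6.png');delta(pk(0,-81,98))
i=cv2.imread('pics/s6.png')[150:280,190:340]; cv2.imwrite('pics/s6z.png',cv2.resize(i,None,fx=4,fy=4,interpolation=cv2.INTER_CUBIC))"
```

```text
t: 9.27
ee_pos: [479.3, -6.6, 74.6]
orientation: [3.069, -0.658, 0.007]
ft_force: [-0.3, -0.6, 0.5]
width: 0.4
t 9.3167 pos [479.3  -6.6  74.6] turn [ 0.002 -0.005 -0.012] shift [  0.7   1.5 -23.4] F [ 0.4  0.1 -0. ] shift_if_turned [  0.6   1.4 -23.4]
t 9.3667 pos [479.3  -6.6  74.6] turn [ 0.002 -0.005 -0.012] shift [  0.8   1.4 -23.4] F [-0.6 -0.9 -0.9] shift_if_turned [  0.6   1.4 -23.4]
```

View pics/s6z.png

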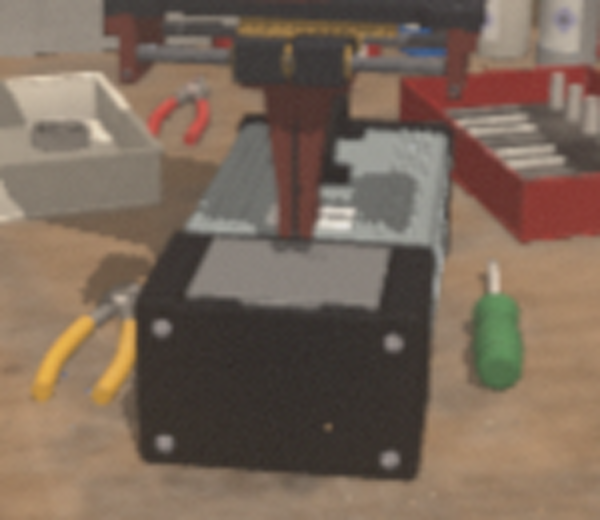

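```bash
python3 -m handwheel '[[[0,0,0],[0,0,1.5],0],[[0,0,0],[0,0,1.5],0],[[0,0,0],[0,0,1],0],[[0,0,0],[0,0,0],0],[[0,0,0],[0,0,0],0],[[0,0,0],[0,0,0],0],[[0,0,0],[0,0,0],0],[[0,0,0],[0,0,0],0],[[0,0,0],[0,0,0],0],[[0,0,0],[0,0,0],0]]'; python3 -c "
from tri import *
a=shot('side','s7.png');b=shot('scene','c7.png')
delta(pk(0,-81,98))
i=cv2.imread('pics/s7.png')[150:280,190:340]; i=cv2.resize(i,None,fx=4,fy=4,interpolation=cv2.INTER_CUBIC)
j=cv2.imread('pics/c7.png')[130:260,270:420]; j=cv2.resize(j,None,fx=4,fy=4,interpolation=cv2.INTER_CUBIC)
cv2.imwrite('pics/c7z.png',j)
"
```

```text
t: 10.2
ee_pos: [479.4, -6.6, 70.3]
orientation: [3.069, -0.658, 0.007]
ft_force: [-0.2, 0.0, -0.1]
width: 0.3
t 10.3 pos [479.4  -6.6  70.3] turn [ 0.002 -0.005 -0.012] shift [  0.7   1.5 -27.7] F [0.1 0.4 0.2] shift_if_turned [  0.6   1.4 -27.7]
```

View pics/c7z.png

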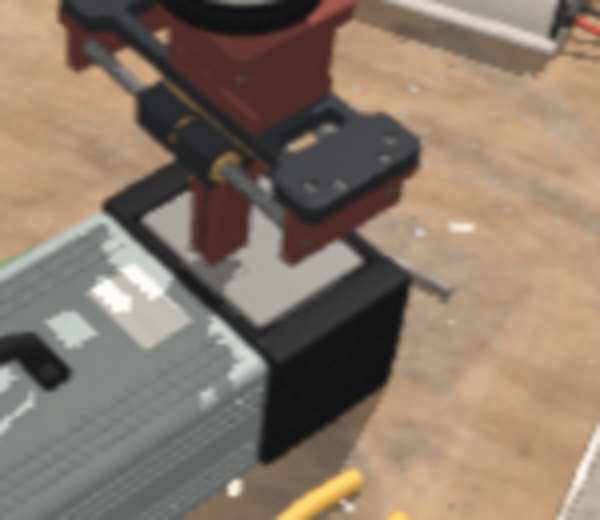

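```bash
python3 -m handwheel '[[[0,0,0],[0,0,1.5],0],[[0,0,0],[0,0,1.5],0],[[0,0,0],[0,0,1],0],[[0,0,0],[0,0,1],0],[[0,0,0],[0,0,0],0],[[0,0,0],[0,0,0],0],[[0,0,0],[0,0,0],0],[[0,0,0],[0,0,0],0],[[0,0,0],[0,0,0],0],[[0,0,0],[0,0,0],0]]'; python3 -c "
from tri import *
delta(pk(0,-81,98))
"
```

```text
t: 11.13
ee_pos: [479.3, -6.6, 64.6]
orientation: [3.069, -0.658, 0.007]
ft_force: [0.1, 0.6, 0.7]
width: 0.7
t 11.1333 pos [479.3  -6.6  64.6] turn [ 0.002 -0.005 -0.012] shift [  0.8   1.5 -33.4] F [0.1 0.6 0.7] shift_if_turned [  0.6   1.4 -33.4]
```

```bash
python3 -m handwheel '[[[0,0,0],[0,0,1],0],[[0,0,0],[0,0,1],0],[[0,0,0],[0,0,1],0],[[0,0,0],[0,0,0],0],[[0,0,0],[0,0,0],0],[[0,0,0],[0,0,0],0],[[0,0,0],[0,0,0],0],[[0,0,0],[0,0,0],0],[[0,0,0],[0,0,0],0],[[0,0,0],[0,0,0],0]]'; python3 -c "
from tri import *
a=shot('side','s8.png');b=shot('scene','c8.png')
delta(pk(0,-81,98))
i=cv2.imread('pics/s8.png')[170:270,215:315]; i=cv2.resize(i,None,fx=4,fy=4,interpolation=cv2.INTER_CUBIC)
j=cv2.imread('pics/c8.png')[140:240,280:380]; j=cv2.resize(j,None,fx=4,fy=4,interpolation=cv2.INTER_CUBIC)
cv2.imwrite('pics/c8z.png',np.hstack([i,j]))
"
```

```text
t: 11.97
ee_pos: [479.6, -6.6, 62.0]
orientation: [3.069, -0.658, 0.008]
ft_force: [-0.0, 1.5, 2.0]
width: 0.6
t 12.0667 pos [479.6  -6.6  62. ] turn [ 0.001 -0.005 -0.012] shift [  0.6   1.6 -36. ] F [-0.   0.5  3.2] shift_if_turned [  0.4   1.6 -36. ]
```

View pics/c8z.png

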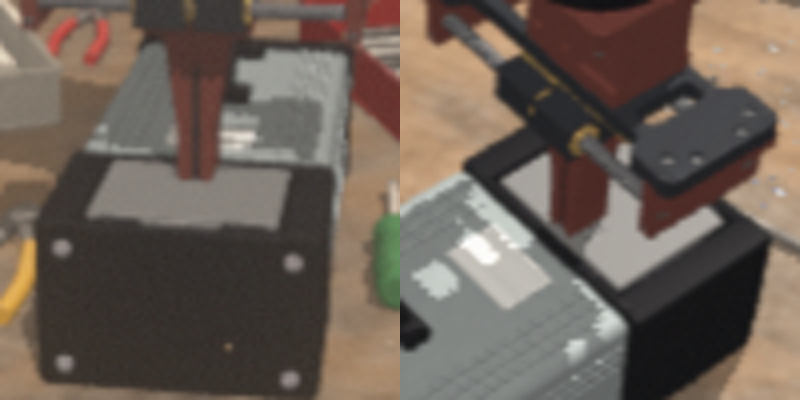

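Contact is at TCP z ≈ 62.5 (2–3 N), which puts the real fingertip about 28 mm behind the TCP. Now pressing about 5.5 mm.

```bash
python3 -m handwheel '[[[0,0,0],[0,0,1.5],0],[[0,0,0],[0,0,1.5],0],[[0,0,0],[0,0,1.5],0],[[0,0,0],[0,0,1],0],[[0,0,0],[0,0,0],0],[[0,0,0],[0,0,0],0],[[0,0,0],[0,0,0],0],[[0,0,0],[0,0,0],0],[[0,0,0],[0,0,0],0],[[0,0,0],[0,0,0],0]]'; python3 -c "
from tri import *
delta(pk(0,-81,98))
"
```

```text
t: 12.9
ee_pos: [479.8, -6.4, 58.2]
orientation: [3.07, -0.658, 0.008]
ft_force: [-0.3, 0.5, 4.8]
width: 0.6
t 12.9 pos [479.8  -6.4  58.2] turn [ 0.001 -0.006 -0.012] shift [  0.5   1.9 -39.8] F [-0.3  0.5  4.8] shift_if_turned [  0.3   1.8 -39.8]
```

```bash
python3 -m handwheel '[[[0,0,0],[0,0,2],0],[[0,0,0],[0,0,2],0],[[0,0,0],[0,0,2],0],[[0,0,0],[0,0,0],0],[[0,0,0],[0,0,0],0],[[0,0,0],[0,0,0],0],[[0,0,0],[0,0,0],0],[[0,0,0],[0,0,0],0],[[0,0,0],[0,0,0],0],[[0,0,0],[0,0,0],0]]'; python3 -c "
from tri import *
delta(pk(0,-81,98))
"
```

```text
t: 13.73
ee_pos: [479.8, -6.4, 58.1]
orientation: [3.069, -0.658, 0.008]
ft_force: [-1.3, 0.8, 4.4]
width: 0.2
t 13.7333 pos [479.8  -6.4  58.1] turn [ 0.001 -0.006 -0.012] shift [  0.5   1.8 -39.9] F [-1.3  0.8  4.4] shift_if_turned [  0.3   1.8 -39.9]
```

```bash
python3 -m handwheel '[[[0,0,0],[0,-8,-38],0],[[0,0,0],[0,-20,-35],0],[[0,0,0],[0,-30,-28],0],[[0,0,0],[0,-30,-20],0],[[0,0,0],[0,-10,-10],0],[[0,0,0],[0,0,0],0],[[0,0,0],[0,0,0],0],[[0,0,0],[0,0,0],0],[[0,0,0],[0,0,0],0],[[0,0,0],[0,0,0],0]]'; python3 -c "
from tri import *
delta(pk(22,-105,98))
a=shot('side','s9.png');b=shot('scene','c9.png')
for q in ['breaker_top','flap_edge','flap_hinge']: find(a,q);find(b,q)
i=cv2.imread('pics/s9.png')[130:280,190:340]; i=cv2.resize(i,None,fx=2.6,fy=2.6,interpolation=cv2.INTER_CUBIC)
j=cv2.imread('pics/c9.png')[110:260,270:420]; j=cv2.resize(j,None,fx=2.6,fy=2.6,interpolation=cv2.INTER_CUBIC)
cv2.imwrite('pics/c9z.png',np.hstack([i,j]))
"
```

```text
t: 14.57
ee_pos: [516.8, 84.6, 186.6]
orientation: [3.065, -0.662, -0.011]
ft_force: [0.0, 0.0, 0.3]
width: 0.6
t 14.5667 pos [516.8  84.6 186.6] turn [ 0.007  0.005 -0.015] shift [ 26.9 123.   89.3] F [0.  0.  0.3] shift_if_turned [ 24.6 124.   88.6]
spot breaker_top 0.46 [487.9 -39.3  83.6] [327. 184.]
spot flap_edge 0.83 [464.1 -40.5 151.7] [262. 189.]
spot flap_edge 0.69 [462.9 -45.3 151.4] [342. 162.]
spot flap_hinge 0.62 [447.6 -61.5  82.9] [256. 228.]
spot flap_hinge 0.89 [452.8 -64.3  80.6] [347. 183.]
```

View pics/c9z.png

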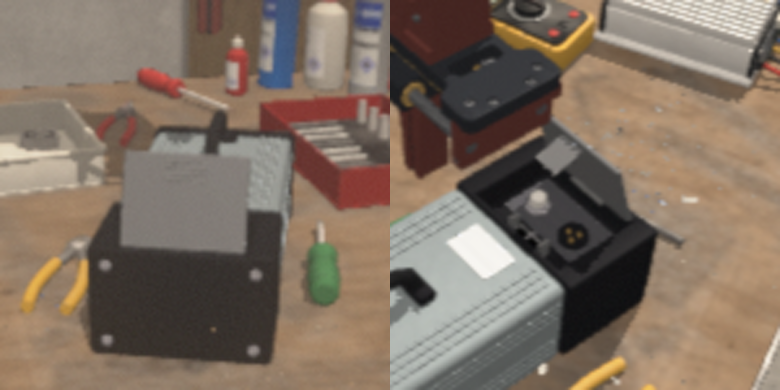

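Flap popped: the side view shows it standing up, and the scene view shows the white button at about (477,187). Moving over the button.

```bash
python3 -m handwheel '[[[0,0,-0.015],[0,0,0],0],[[0,0,0],[3,25,0],0],[[0,0,0],[7,30,0],0],[[0,0,0],[7,30,0],0],[[0,0,0],[6,25,0],0],[[0,0,0],[2,8,0],0],[[0,0,0],[0,0,0],0],[[0,0,0],[0,0,0],0],[[0,0,0],[0,0,0],0],[[0,0,0],[0,0,0],0]]'; python3 -c "
from tri import *
delta(pk(22,-103,53.5))
a=shot('wrist','w10.png');delta(pk(22,-103,53.5))
for q in ['breaker_top','flap_edge','flap_hinge']: find(a,q)
"
```

```text
t: 15.8
ee_pos: [495.1, -34.2, 189.1]
orientation: [3.076, -0.624, -0.002]
ft_force: [0.6, -0.2, 0.2]
width: -0.0
t 15.8 pos [495.1 -34.2 189.1] turn [0.003 0.001 0.01 ] shift [ -2.8   4.  135.6] F [ 0.6 -0.2  0.2] shift_if_turned [ -2.9   4.4 135.6]
t 15.85 pos [495.2 -34.1 189.1] turn [0.003 0.001 0.011] shift [ -2.8   4.1 135.6] F [ 0.4  0.8 -0.2] shift_if_turned [ -2.9   4.6 135.6]
spot flap_hinge 0.75 [457.5 -60.9  87.4] [256. 233.]
```

View pics/w10.png

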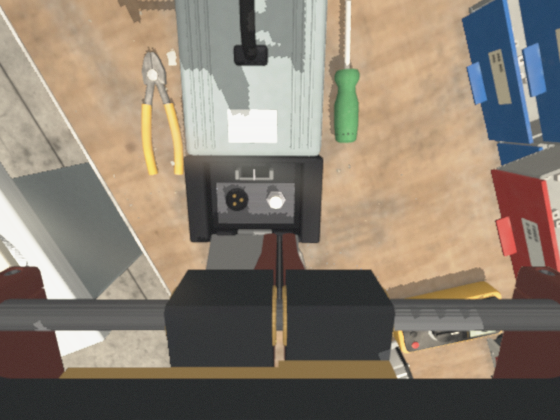

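```bash
python3 -c "
from g import *
p=ctrl.get_image('wrist')
K=np.array(p['camera_matrix']);Rm=R.from_rotvec(np.ravel(p['rvec']));c=-Rm.inv().apply(np.ravel(p['tvec']))
d=Rm.inv().apply(np.linalg.solve(K,[275,200,1])); q=c+d*(81.5-c[2])/d[2]; print(q,pk(22,-107,81.5))
delta(q+4*Yp+[0,0,-28])
"
```

```text
[489.66226317 -37.3774464   81.5       ] [489.10917126 -40.79790748  81.5       ]
t 16.05 pos [494.9 -34.5 189. ] turn [0.003 0.001 0.01 ] shift [ -3.5   0.3 135.5] F [-0.5 -0.2 -0. ] shift_if_turned [ -3.7   0.8 135.5]
```

```bash
python3 -m handwheel '[[[0,0,0.01],[-3,2,10],0],[[0,0,0],[0,0,25],0],[[0,0,0],[0,0,30],0],[[0,0,0],[0,0,25],0],[[0,0,0],[0,0,15],0],[[0,0,0],[0,0,8],0],[[0,0,0],[0,0,4],0],[[0,0,0],[0,0,0],0],[[0,0,0],[0,0,0],0],[[0,0,0],[0,0,0],0]]'; python3 -c "
from tri import *
delta(pk(22,-104,53.5))
a=shot('scene','c11.png')
i=cv2.imread('pics/c11.png')[90:240,270:420]; i=cv2.resize(i,None,fx=4,fy=4,interpolation=cv2.INTER_CUBIC);cv2.imwrite('pics/c11z.png',i)
a=shot('side','s11.png')
"
```

```text
t: 16.88
ee_pos: [491.0, -34.3, 66.0]
orientation: [3.073, -0.641, 0.003]
ft_force: [-0.2, 0.6, 0.8]
width: 0.3
t 16.8833 pos [491.  -34.3  66. ] turn [ 0.002 -0.002 -0.001] shift [ 0.8  3.7 12.5] F [-0.2  0.6  0.8] shift_if_turned [ 0.9  3.7 12.5]
```

View pics/c11z.png

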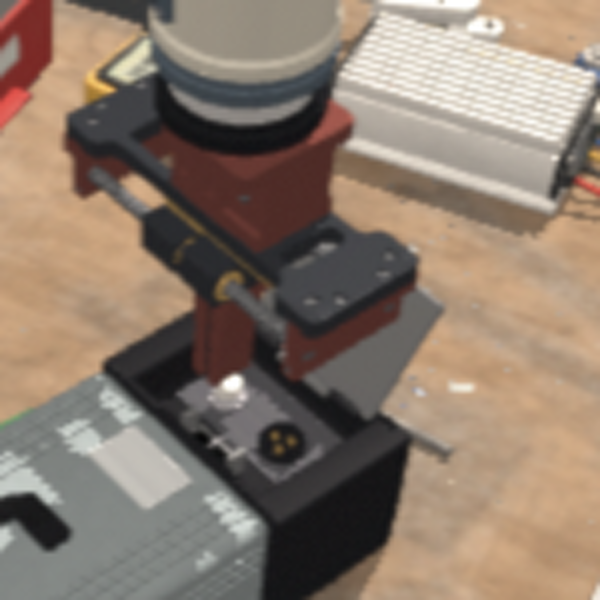

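View pics/s11.png

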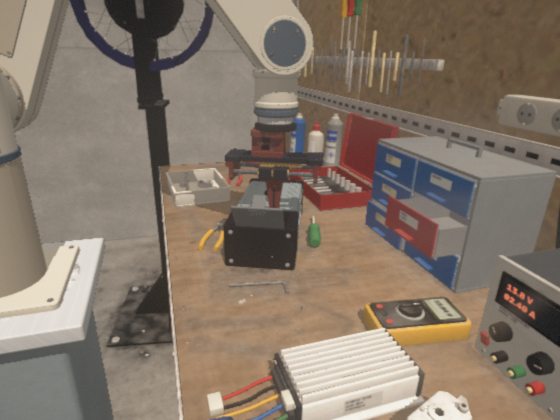

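```bash
python3 -m handwheel '[[[0,0,0],[1,2,2],0],[[0,0,0],[0,0,3],0],[[0,0,0],[0,0,3],0],[[0,0,0],[0,0,3],0],[[0,0,0],[0,0,2],0],[[0,0,0],[0,0,2],0],[[0,0,0],[0,0,1.5],0],[[0,0,0],[0,0,0],0],[[0,0,0],[0,0,0],0],[[0,0,0],[0,0,0],0]]'; python3 -c "
from tri import *
delta(pk(22,-104,53.5))"
```

```text
t: 17.82
ee_pos: [493.9, -37.2, 50.6]
orientation: [3.073, -0.642, 0.013]
ft_force: [-0.8, -0.0, 1.7]
width: 0.7
t 17.8167 pos [493.9 -37.2  50.6] turn [ 0.    -0.008 -0.002] shift [-2.9  2.2 -2.9] F [-0.8 -0.   1.7] shift_if_turned [-2.9  2.2 -2.9]
```

```bash
python3 -m handwheel '[[[0,0,0],[-2,0,1],0],[[0,0,0],[0,0,2],0],[[0,0,0],[0,0,2],0],[[0,0,0],[0,0,2],0],[[0,0,0],[0,0,2],0],[[0,0,0],[0,0,1],0],[[0,0,0],[0,0,0],0],[[0,0,0],[0,0,0],0],[[0,0,0],[0,0,0],0],[[0,0,0],[0,0,0],0]]'; python3 -c "
from tri import *
delta(pk(22,-104,53.5))
a=shot('scene','c12.png')
i=cv2.imread('pics/c12.png')[90:240,270:420]; i=cv2.resize(i,None,fx=4,fy=4,interpolation=cv2.INTER_CUBIC);cv2.imwrite('pics/c12z.png',i)
"
```

```text
t: 18.65
ee_pos: [492.4, -36.3, 47.0]
orientation: [3.073, -0.641, 0.016]
ft_force: [-0.0, 0.3, 0.1]
width: 0.3
t 18.65 pos [492.4 -36.3  47. ] turn [-0.    -0.01  -0.001] shift [-1.1  2.4 -6.5] F [-0.   0.3  0.1] shift_if_turned [-1.2  2.4 -6.5]
```

View pics/c12z.png

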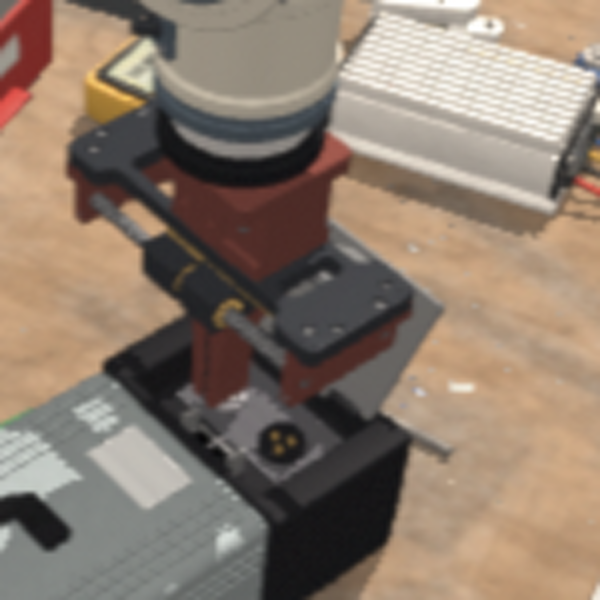

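```bash
python3 -m handwheel '[[[0,0,0],[0,0,2],0],[[0,0,0],[0,0,2],0],[[0,0,0],[0,0,2],0],[[0,0,0],[0,0,2],0],[[0,0,0],[0,0,3],0],[[0,0,0],[0,0,3],0],[[0,0,0],[0,0,3],0],[[0,0,0],[0,0,3],0],[[0,0,0],[0,0,3],0],[[0,0,0],[0,0,3],0]]'; python3 -c "
from tri import *
delta(pk(22,-104,53.5))
"
```

```text
t: 19.53
ee_pos: [492.6, -36.3, 46.1]
orientation: [3.073, -0.641, 0.013]
ft_force: [-12.9, 1.7, 46.8]
width: 0.6
t 19.5333 pos [492.6 -36.3  46.1] turn [ 0.001 -0.009 -0.001] shift [-1.3  2.5 -7.4] F [-12.9   1.7  46.8] shift_if_turned [-1.4  2.5 -7.4]
```

```bash
python3 -m handwheel '[[[0,0,0],[0,-1,-10],0],[[0,0,0],[0,-2,-30],0],[[0,0,0],[0,0,-35],0],[[0,0,0],[0,0,-35],0],[[0,0,0],[0,0,-30],0],[[0,0,0],[0,0,-10],0],[[0,0,0],[0,0,0],0],[[0,0,0],[0,0,0],0],[[0,0,0],[0,0,0],0],[[0,0,0],[0,0,0],0]]'; python3 -c "
from tri import *
delta(pk(0,-139,100))
a=shot('wrist','w13.png')
b=shot('scene','c13.png')
i=cv2.imread('pics/w13.png')[140:250,180:330]; i=cv2.resize(i,None,fx=3.6,fy=3.6,interpolation=cv2.INTER_CUBIC)
j=cv2.imread('pics/c13.png')[130:240,300:400]; j=cv2.resize(j,None,fx=2.5,fy=3.6,interpolation=cv2.INTER_CUBIC)
cv2.imwrite('pics/w13z.png',np.hstack([i,j]))
find(a,'breaker_top');find(b,'breaker_top');find(b,'flap_edge');find(b,'pack')
"
```

```text
t: 20.37
ee_pos: [490.4, -32.5, 200.5]
orientation: [3.072, -0.641, 0.005]
ft_force: [-1.1, 0.3, 0.3]
width: 0.4
t 20.3667 pos [490.4 -32.5 200.5] turn [ 0.002 -0.004 -0.001] shift [-20.1  39.9 100.5] F [-1.1  0.3  0.3] shift_if_turned [-19.8  40.1 100.5]
spot breaker_top 0.64 [488.3 -38.1  75.4] [278. 197.]
spot breaker_top 0.53 [486.6 -41.8  73.6] [328. 187.]
spot pack 0.81 [ 5.137e+02  6.720e+01 -5.000e-01] [292. 240.]
```

View pics/w13z.png

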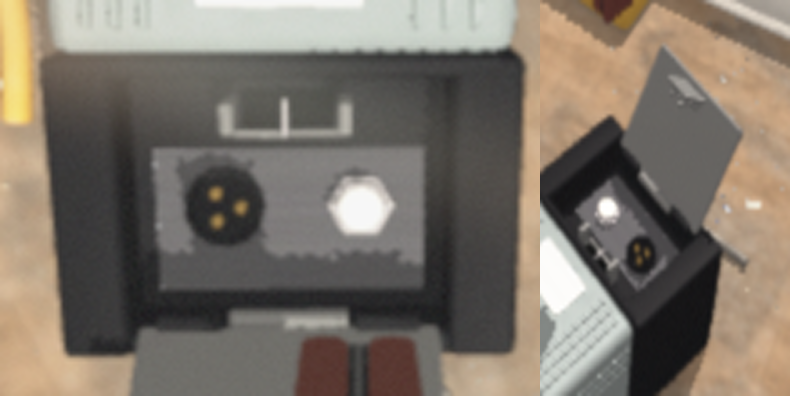

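The button now reads z ≈ 74–75, which means it is in, and the flap is still open. Next: over the flap and down beyond the -y end.

```bash
python3 -m handwheel '[[[0,0,0],[-6,20,0],0],[[0,0,0],[-7,35,0],0],[[0,0,0],[-7,35,0],0],[[0,0,0],[0,25,0],0],[[0,0,0],[0,0,0],0],[[0,0,0],[0,0,0],0],[[0,0,0],[0,0,0],0],[[0,0,0],[0,0,0],0],[[0,0,0],[0,0,0],0],[[0,0,0],[0,0,0],0]]'; python3 -c "
from tri import *
delta(pk(0,-214,97))
"
```

```text
t: 21.5
ee_pos: [425.9, -130.8, 199.7]
orientation: [3.075, -0.634, 0.005]
ft_force: [-0.2, 0.5, 0.6]
width: 0.5
t 21.5 pos [ 425.9 -130.8  199.7] turn [ 0.001 -0.003  0.003] shift [ -0.3  -0.9 102.7] F [-0.2  0.5  0.6] shift_if_turned [  0.   -0.7 102.7]
```

```bash
python3 -m handwheel '[[[0,0,0],[0,0,10],0],[[0,0,0],[0,0,25],0],[[0,0,0],[0,0,28],0],[[0,0,0],[0,0,22],0],[[0,0,0],[0,0,11],0],[[0,0,0],[0,0,5],0],[[0,0,0],[0,0,0],0],[[0,0,0],[0,0,0],0],[[0,0,0],[0,0,0],0],[[0,0,0],[0,0,0],0]]'; python3 -c "
from tri import *
delta(pk(0,-214,97))
b=shot('scene','c14.png'); c=shot('side','s14.png')
i=cv2.imread('pics/s14.png')[130:280,190:340]; i=cv2.resize(i,None,fx=2.6,fy=2.6,interpolation=cv2.INTER_CUBIC)
j=cv2.imread('pics/c14.png')[100:250,290:440]; j=cv2.resize(j,None,fx=2.6,fy=2.6,interpolation=cv2.INTER_CUBIC)
cv2.imwrite('pics/c14z.png',np.hstack([i,j]))
"
```

```text
t: 22.33
ee_pos: [429.8, -127.8, 93.1]
orientation: [3.077, -0.623, 0.012]
ft_force: [0.7, 0.2, -1.0]
width: 0.6
t 22.3333 pos [ 429.8 -127.8   93.1] turn [ 0.001 -0.008  0.011] shift [-2.3  3.5 -3.9] F [ 0.7  0.2 -1. ] shift_if_turned [-2.3  3.6 -3.9]
```

View pics/c14z.png

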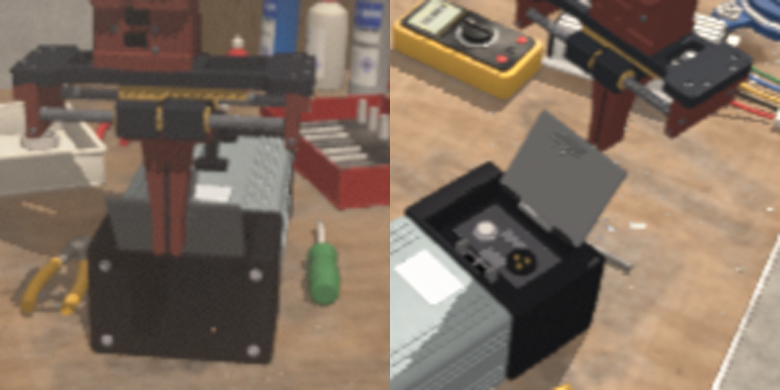

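```bash
python3 -m handwheel '[[[0,0,0.01],[-2,-10,-1],0],[[0,0,0],[0,-10,-1],0],[[0,0,0],[0,-10,0],0],[[0,0,0],[0,-10,0],0],[[0,0,0],[0,-10,0],0],[[0,0,0],[0,-10,0],0],[[0,0,0],[0,-8,0],0],[[0,0,0],[0,0,0],0],[[0,0,0],[0,0,0],0],[[0,0,0],[0,0,0],0]]'; python3 -c "
from tri import *
delta(pk(0,-139,97))
b=shot('scene','c15.png'); c=shot('side','s15.png')
i=cv2.imread('pics/s15.png')[130:280,190:340]; i=cv2.resize(i,None,fx=2.6,fy=2.6,interpolation=cv2.INTER_CUBIC)
j=cv2.imread('pics/c15.png')[100:250,290:440]; j=cv2.resize(j,None,fx=2.6,fy=2.6,interpolation=cv2.INTER_CUBIC)
cv2.imwrite('pics/c15z.png',np.hstack([i,j]))
"
```

```text
t: 23.27
ee_pos: [458.8, -62.8, 99.3]
orientation: [3.07, -0.633, 0.023]
ft_force: [1.1, -2.5, -0.1]
width: 0.3
t 23.2667 pos [458.8 -62.8  99.3] turn [ 0.003 -0.016  0.004] shift [-3.  -0.3  2.3] F [ 1.1 -2.5 -0.1] shift_if_turned [-3.  -0.3  2.3]
```

View pics/c15z.png

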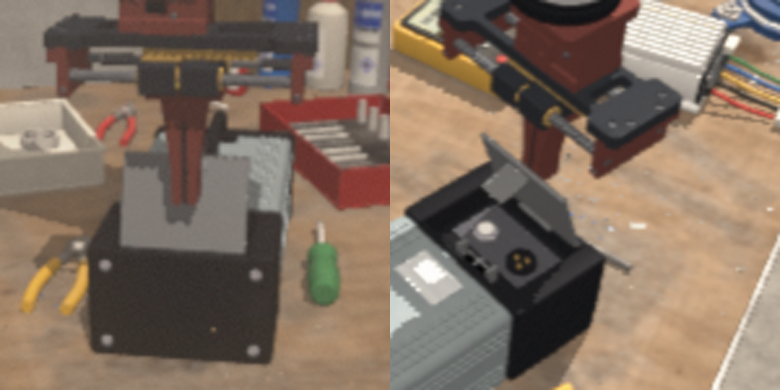

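```bash
python3 -m handwheel '[[[0,-0.01,0],[-2,-8,1],0],[[0,0,0],[0,-8,1],0],[[0,0,0],[0,-8,1],0],[[0,0,0],[0,-7,4],0],[[0,0,0],[0,-7,4],0],[[0,0,0],[0,-5,6],0],[[0,0,0],[0,-4,6],0],[[0,0,0],[0,0,0],0],[[0,0,0],[0,0,0],0],[[0,0,0],[0,0,0],0]]'; python3 -c "
from tri import *
delta(pk(0,-139,62))
b=shot('scene','c16.png'); c=shot('side','s16.png')
i=cv2.imread('pics/s16.png')[130:280,190:340]; i=cv2.resize(i,None,fx=2.6,fy=2.6,interpolation=cv2.INTER_CUBIC)
j=cv2.imread('pics/c16.png')[100:250,290:440]; j=cv2.resize(j,None,fx=2.6,fy=2.6,interpolation=cv2.INTER_CUBIC)
cv2.imwrite('pics/c16z.png',np.hstack([i,j]))
"
```

```text
t: 24.2
ee_pos: [476.5, -17.3, 73.2]
orientation: [3.071, -0.636, 0.006]
ft_force: [-0.9, -1.3, 1.1]
width: 0.8
t 24.2 pos [476.5 -17.3  73.2] turn [ 0.005 -0.005  0.002] shift [-1.2 48.5 11.4] F [-0.9 -1.3  1.1] shift_if_turned [-1.1 48.5 11.2]
```

View pics/c16z.png

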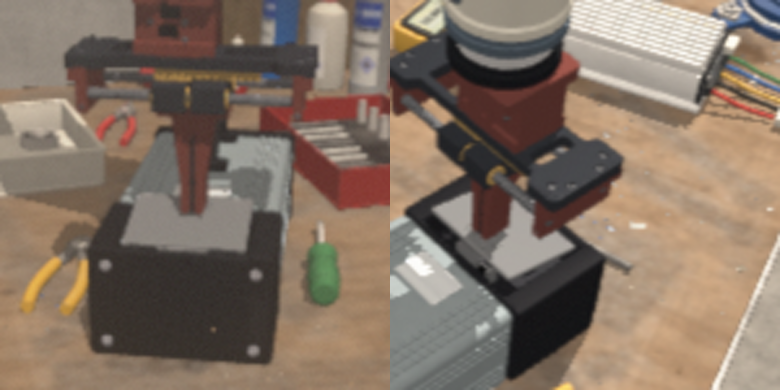

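```bash
python3 -m handwheel '[[[0,0,0],[0,-3,3],0],[[0,0,0],[0,-3,3],0],[[0,0,0],[0,-2,3],0],[[0,0,0],[0,0,3],0],[[0,0,0],[0,0,2],0],[[0,0,0],[0,0,2],0],[[0,0,0],[0,0,2],0],[[0,0,0],[0,0,2],0],[[0,0,0],[0,0,1],0],[[0,0,0],[0,0,1],0]]'; python3 -c "
from tri import *
delta(pk(0,-81,58))
"
```

```text
t: 25.13
ee_pos: [480.5, -9.9, 56.3]
orientation: [3.07, -0.639, 0.008]
ft_force: [-6.9, -0.8, 21.1]
width: 0.3
t 25.1333 pos [480.5  -9.9  56.3] turn [ 0.004 -0.006 -0.   ] shift [-1.8 -1.1 -1.7] F [-6.9 -0.8 21.1] shift_if_turned [-1.8 -1.1 -1.7]
```

At the stop with 21 N. Releasing straight up.

```bash
python3 -m handwheel '[[[0,0,0],[0,0,0],0],[[0,0,0],[0,0,-6],0],[[0,0,0],[0,0,-15],0],[[0,0,0],[0,0,-30],0],[[0,0,0],[0,-5,-35],0],[[0,0,0],[0,-10,-35],0],[[0,0,0],[0,0,-20],0],[[0,0,0],[0,0,0],0],[[0,0,0],[0,0,0],0],[[0,0,0],[0,0,0],0]]'; python3 -c "
from tri import *
delta(pk(0,-81,58))
for k in range(6): ctrl.get_image('scene')
b=shot('scene','c17.png'); c=shot('side','s17.png'); d=shot('wrist','w17.png')
for q in ['flap_edge','flap_hinge','flap_press','pack','hex_key_6','plug_housing','side_cutters','screwdriver_green']: find(b,q,n=1);find(c,q,n=1)
i=cv2.imread('pics/s17.png')[130:280,190:340]; i=cv2.resize(i,None,fx=2.6,fy=2.6,interpolation=cv2.INTER_CUBIC)
j=cv2.imread('pics/c17.png')[100:250,290:440]; j=cv2.resize(j,None,fx=2.6,fy=2.6,interpolation=cv2.INTER_CUBIC)
cv2.imwrite('pics/c17z.png',np.hstack([i,j]))
obs()"
```

```text
t: 25.97
ee_pos: [485.6, 6.7, 202.3]
orientation: [3.073, -0.641, 0.006]
ft_force: [0.1, -1.1, 0.5]
width: 0.4
t 25.9667 pos [485.6   6.7 202.3] turn [ 0.002 -0.004 -0.001] shift [ -0.4  15.8 144.3] F [ 0.1 -1.1  0.5] shift_if_turned [  0.2  16.1 144.3]
spot flap_edge 0.89 [483.9   6.6  87.3] [319. 198.]
spot flap_hinge 0.69 [453.7 -61.5  80.6] [346. 184.]
spot flap_hinge 0.72 [451.6 -59.   83.6] [258. 227.]
spot flap_press 0.79 [473.5  -5.1  89.8] [262. 212.]
spot pack 0.56 [512.9  65.3   1.5] [292. 239.]
spot pack 0.7 [484.5   5.1  87.6] [266. 211.]
spot hex_key_6 0.59 [ 430.9 -142.3    1.5] [367. 188.]
spot hex_key_6 0.48 [ 4.322e+02 -1.362e+02  4.000e-01] [258. 288.]
spot plug_housing 0.89 [581.4 246.6   1.5] [215. 293.]
spot side_cutters 0.74 [3.912e+02 9.400e+01 2.000e-01] [340. 274.]
spot side_cutters 0.68 [391.8  96.    0.9] [216. 235.]
spot screwdriver_green 0.56 [616.   52.6  -4.7] [314. 234.]
{'t': 27.217, 'qpos': [-0.009, 0.206, 1.925, -0.004, 1.008, 0.405], 'qvel': [0.002, -0.0, -0.002, -0.0, -0.0, -0.0], 'joint_torque': [0.0, -39.229, -25.767, 0.05, -0.026, 0.0], 'ee_pos': [485.575, 6.592, 202.714], 'orientation': [3.073, -0.641, 0.005], 'ft_force': [0.42, -0.682, -0.058], 'moment': [0.016, -0.07, 0.052], 'width': 0.634}
```

View pics/c17z.png

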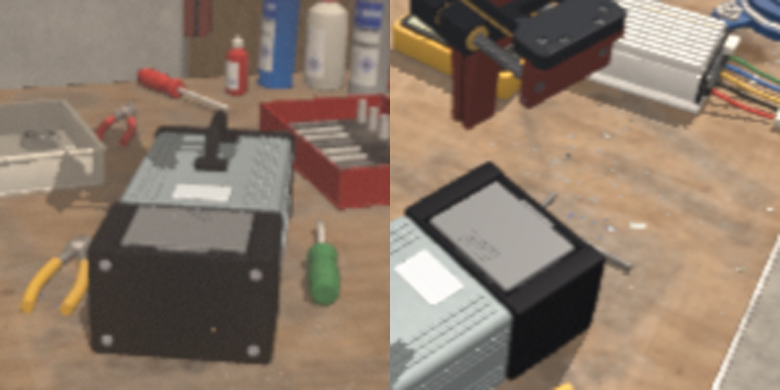

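View pics/w17.png

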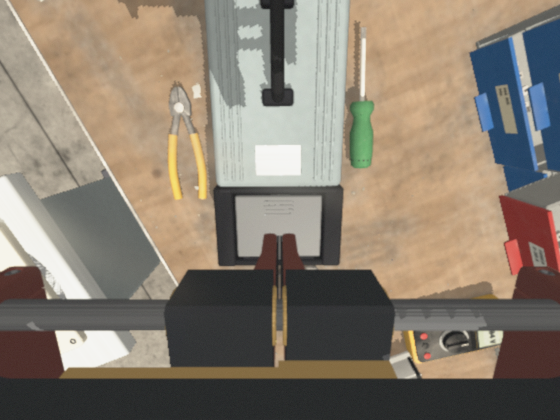

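The flap is flush and stayed shut for more than 1 s after release. The pack and tools are where they were, and the arm is clear of everything. Handing in.

```bash
python3 -c "
from workcell import ctrl
print(ctrl.close_job())"
```

```text
the job is handed in; nothing more can be done
None
```

I did all the steps in order and handed the job in at about 27 s; the hand-in gives no verdict. I pressed the flap to its stop and it swung fully open. I pressed the breaker button down until it bottomed, then pushed the flap over from beyond the -y end, pressed it to its stop with about 21 N and backed off.

**Last checks:**
- **Flap:** it lay flush in all three views, with the edge at z ≈ 87 mm, and was still shut more than 1 s after I let go.
- **Button:** its top was found at z ≈ 74–75 mm just before I shut the flap, which is fully in. It can't be seen with the flap shut, so I didn't check it again.
- **Pack and tools:** the scene view puts the pack within about 1 mm of where it stood. The tools and plug are within about 5 mm of their first positions, which is about the detection error.
- **Arm:** it stood clear of everything with about zero force.

**Disagreements and odd readings:**
- **Fingertips:** with the jaws shut, they were about 28 mm behind the reported TCP, not 8 mm ahead as the text says. I found this from two camera views and the first contact force, and allowed for it from then on.
- **Force on the button:** the confirming press reached about 47 N at the wrist. That was finger pressure on the button, under the 120 N limit.
- **False detection:** the last side-view detection put the pack's origin on its flap edge; I discounted it because the scene view and the picture both showed the pack unmoved.

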